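Stand the instrument cassette in the steriliser rack

ROBOT

A 7-joint arm with a two-finger parallel gripper is mounted at the origin on the work surface. World frame = base frame: x ahead of the robot, y to its left, z up, the work surface at z = 0. Lengths are in m, angles in rad, forces in N, time in s.
With the tool pointing down it reaches from about 0.4 to 0.85 m from the base axis. Payload 10.4 kg.
Tool frame: the origin (TCP) lies midway between the tips of the shut fingers; the grasp point (between the pads) lies 19 mm behind it (r.tcp_to_grasp is the z of the grasp point in the tool frame, in m); z points along the fingers, x is the direction in which the jaws open and shut, and the axes are right-handed (so a half turn about z gives the same grasp; the last joint's range is limited). The gripper opens to 87 mm and grips with 3 to 60 N. Pads are 19 mm wide; open, the fingers measure 117 mm over their backs; the gripper's body (75 mm by 190 mm) begins 51 mm behind the grasp point.
Start: joints at [-0.023, 0.332, -0.065, 1.46, 0.022, 1.35, -0.088], TCP at [0.625, 0, 0.223] pointing down, gripper open.
Joint ranges: [-2.6, 2.6], [-0.5, 2.12], [-1.47, 1.34], [0.16, 2.42], [-1.27, 4.41], [0.06, 2.06], [-2.6, 2.6]. Speed limits (rad/s): [2.22, 2.22, 2.79, 2.79, 3.14, 3.14, 3.14].

INTERFACE

Orientations are given as a unit quaternion [x, y, z, w].
In Python, from bench import r, camera, close_job gives the robot as it stands. The module is installed in compiled form; this text tells all that it offers.
- The arm moves only by the shell command python3 -m crank 'ROWS' [FORCE]. ROWS is JSON, a list of rows, each an object of numbers: "x", "y", "z": the shift along the tool's x, y, z scaled (see below); "ax", "ay", "az": the turn, a rotation vector about the tool's x, y, z scaled (see below); "claw": the closure, from -1 (fully open) to 1 (shut), so that 0 is half open. A call has exactly 5 rows; each row is the pose to reach, as a shift and turn from the pose commanded when the call began, along the tool's axes at that moment; what a row does not reach only later rows make up. The controller multiplies each number of a shift by 1 m and each number of a turn by 2 rad. A row lasts 1/12 s, in which the tool goes at most 41.7 mm and 7.16 degrees, less where a joint would pass 70% of its speed; a pose out of reach is approached as far as the arm can. A call with a number of a shift or a turn outside -1 to 1 is refused whole. A call with a gripper value outside its range is refused whole. The fingers move at their own pace and stop on an object; FORCE is the grip in N (left out, the last holds). Time passes only in rows, so rows that repeat a pose let the fingers close, or fill a call up. It gives the time, the measured TCP pose, the force and the opening at its end, in the units of the state.
- r.read_state(): the state, without advancing time (a new reading comes with each control period).
- camera(name): name is "scene" or "side" or "wrist"; returns a dict with "color" (400x640x3 uint8, blue, green, red), "fx", "fy", "cx", "cy" (pixels), "D" ([k1, k2, p1, p2, k3] as OpenCV has them; the pictures are not rectified), "eye" and "orientation" of the camera in the world. Camera axes: x right, y down, z forward; pixel columns grow to the right and rows downward; lengths in m; the calibration is good to about 2 mm. A picture is of the moment at which its call begins. There is no depth.
- close_job(): hands the job in, once; it reports no verdict.
The state is a dict: "time": time; "joint_positions": joint angles; "joint_vel": joint speeds; "joint_torque": joint torques, N m; "ee_pos": TCP position; "eef_rot": TCP orientation; "ft_force": force on the tool from outside, world axes, zero at the start; "torque": the same for the moment, N m; "width": finger opening in m.
Only numpy, scipy, OpenCV 4.12 (cv2) and the standard library are available. Lean on these libraries where they do the work, as an engineer would, in place of code of your own. Each camera call takes 0.05 s, during which the arm holds its last target. There are 200 camera calls.

TASK

Take the larger instrument cassette, which leans on its draining stand, and stand it upright on its long thin edge in the steriliser rack, set down gently and standing by itself in the free space between the cassette already there and the sliding stop. Let go of it, then slide the stop up until both cassettes are held snugly together, upright, against the rack's end wall. Leave the smaller cassette and everything else as they are.

Things in the scene. Friction and masses are not known exactly. Their poses are not given: they have to be found in the camera images.
- cassette_mid (a point): Centre of the larger cassette: closed flat box of slotted stainless steel, 24 mm thick (own x), 140 long (own y), 90 high (own z), 0.2 to 0.4 kg. It leans on its stand: its z, from the resting long edge to the raised free one, is reclined 37 degrees from vertical, raised edge nearer the robot, +x face looking up and away from the robot. The upper half is free on both faces.
- stand: Draining stand under the larger cassette, bolted down, plain steel. Origin: centre of its underside on the table. A sloped sheet carries only the lower 44 mm of the cassette's height, on the face towards the robot; a 35 mm lip carries its lower edge 45 mm over the table. So the raised edge can be pinched across the thickness by fingers reaching down along both faces, tool tilted as the cassette.
- rack: Stainless rack, bolted down. Origin: centre of its underside on the table; x along the rack, away from the robot, y across, z up. Floor plate 230 (x) by 180 mm, 6 mm thick; cassettes stand on it at z = 6 mm. Side rims 18 mm high, 168 mm apart inside. Upright end wall at the far end, 160 mm wide, up to z = 81 mm, inner face at x = +100 mm. Near end open.
- stop (a joint): How far the rack's sliding stop is slid along the rack's +x towards the end wall, m. At 0 its front face is at rack x = -70 mm, 170 mm from the wall; it starts at 0 to 0.02, limit 0.14; with two cassettes snug it reads 0.122. Friction about 3 N (push slowly, about 30 mm/s), stays where left. A standing cassette in its way is pushed along upright, for up to about 5 N more.
- stop_top (a point): Middle of the top edge of the sliding stop's tab. The stop is an upright plain aluminium plate across the rack, 8 mm thick (x), 150 mm wide (y), from 8 to 76 mm over the table; a tab of the same thickness, 50 mm wide, rises from its middle to 122 mm, above the cassettes (96 mm). Axes as the rack's; point at mid-thickness, rack x = -74 mm plus the reading. Push or pinch the tab.
- twin_mid (a point): Centre of the cassette already standing in the rack on its long edge against the end wall: same as the larger cassette (24 x 140 x 90 mm; x thickness, y length, z up), about 0.3 kg, loose.
- cassette_small_mid (a point): Centre of the smaller cassette (24 x 100 x 70 mm, same axes), leaning likewise on a second, identical stand. To be left alone.
There are look-alikes about, which are no part of the job. Leave any blue look-alike of the part that bears cassette_mid alone.

How it is judged:
By the outcome, as a careful person would: the job done as asked, in the order asked, and still so for the second after the job is handed in, with the robot touching nothing.
It also fails if it takes over 61 s, if anything falls off the work surface, if the arm or the gripper's body presses on something with over 40 N, if the wrist force passes 120 N, or if a joint passes its speed limit or range.

## Working session

There is one attempt and no reset: what is moved stays moved. The work goes in short steps, Python scripts to look and compute and a shell command to move; the robot and the scene stay as the last step left them, time stands still between calls to the robot, and variables do not carry over. Pictures are saved under pics/ and viewed, about 8 in all and at most 12, crops included, and the job is handed in when it is done.

```bash
mkdir -p pics
cat > h.py <<'E'
import numpy as np, cv2
from scipy.spatial.transform import Rotation as R
from bench import r, camera, close_job
def K(c): return np.array([[c['fx'],0,c['cx']],[0,c['fy'],c['cy']],[0,0,1.]])
def Rc(c): return R.from_quat(c['orientation']).as_matrix()
def ray(c,uv):
    p=cv2.undistortPoints(np.array(uv,float).reshape(-1,1,2),K(c),np.array(c['D'],float)).reshape(-1,2)
    d=np.c_[p,np.ones(len(p))]@Rc(c).T
    return np.array(c['eye']),d/np.linalg.norm(d,axis=1)[:,None]
def onz(c,uv,z):
    e,d=ray(c,uv); return e+d*((z-e[2])/d[:,2])[:,None]
def tri(obs):
    A=0;b=0
    for c,uv in obs:
        e,d=ray(c,[uv]); P=np.eye(3)-np.outer(d[0],d[0]); A=A+P; b=b+P@e
    x=np.linalg.solve(A,b)
    return x,[np.linalg.norm((np.eye(3)-np.outer(d,d))@(x-e)) for e,d in [(ray(c,[uv])[0],ray(c,[uv])[1][0]) for c,uv in obs]]
def proj(c,X):
    M=Rc(c).T; X=np.atleast_2d(X).astype(float)
    return cv2.projectPoints(X,cv2.Rodrigues(M)[0],-M@np.array(c['eye']),K(c),np.array(c['D'],float))[0].reshape(-1,2)
def tomove(pos,quat):
    """rows' shift/turn from current measured pose to target"""
    s=r.read_state(); Q=R.from_quat(s['eef_rot'])
    return Q.inv().apply(np.array(pos)-s['ee_pos']).round(4),((Q.inv()*R.from_quat(quat)).as_rotvec()/2).round(4)
E
python3 - <<'E'
from h import *
import pickle
C={}
for n in ['scene','side','wrist']:
    c=camera(n); C[n]=c; cv2.imwrite(f'pics/{n}0.png',c['color']); print(n,c['eye'],c['orientation'],c['fx'])
pickle.dump(C,open('c0.pkl','wb')); s=r.read_state(); print(s, r.tcp_to_grasp)
E
```

```text
scene [ 0.97093602 -0.3740282   1.06556362] [ 0.88219871  0.39331489 -0.10970423 -0.23450762] 442.87162664416496
side [ 0.05705435 -0.71446055  0.75980418] [ 0.86144436 -0.24754335  0.12963777 -0.42406361] 431.49085962013766
wrist [0.62514467 0.0686977  0.38451577] [ 9.91905542e-01 -3.53466129e-04 -8.02928374e-04  1.26974902e-01] 314.3049323377595
{'time': 0.15, 'joint_positions': array([-0.02263006,  0.33272579, -0.06472637,  1.46071893,  0.02163675,
        1.3499136 , -0.08852365]), 'joint_vel': array([ 0.00014298, -0.00094164,  0.00098384, -0.00288288, -0.0005762 ,
       -0.00059021, -0.00050075]), 'joint_torque': array([ 1.82067095e-03, -6.23630190e+01,  2.54254905e-02, -3.90143681e+01,
       -6.11935230e-02,  3.71907104e-02, -1.53469024e-06]), 'ee_pos': array([6.24714721e-01, 2.20247758e-05, 2.21951430e-01]), 'eef_rot': array([ 9.99999857e-01,  2.78512278e-05, -5.33226284e-04,  3.63680383e-05]), 'ft_force': array([0.18198813, 0.11602117, 0.5441137 ]), 'torque': array([ 0.00551927, -0.00459917,  0.02421348]), 'width': 0.08667969746082756} -0.0187
```

View pics/scene0.png

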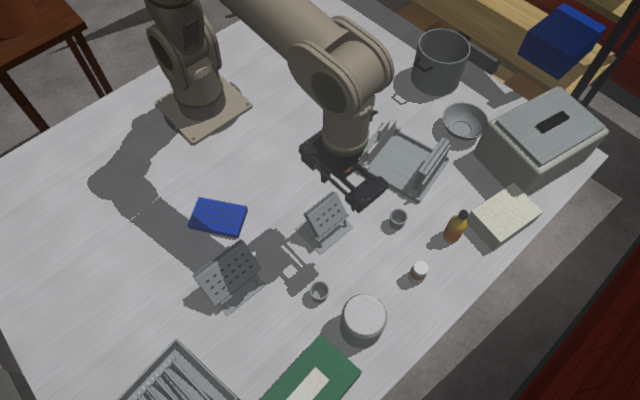

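View pics/side0.png

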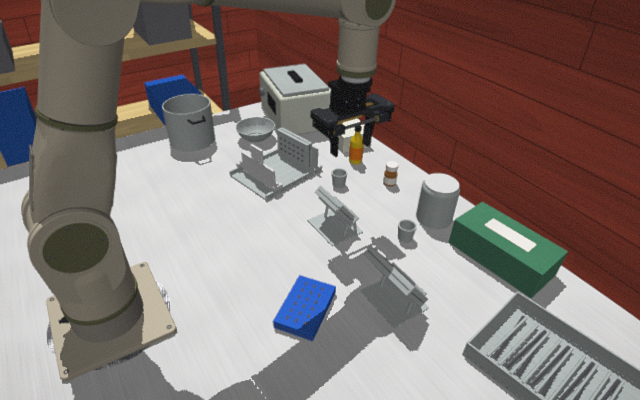

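Scene view: there are two leaning steel cassettes, one at (228,273) and one at (326,218). A blue look-alike lies flat at (218,217), and the rack with its twin and stop is at (405,160). In the side view these are at (400,285), (338,212), (305,305) and (277,160). The larger steel cassette is probably the one at scene (228,273), since it has more area. I'll confirm that in an enlarged composite.

Run:
```python
from h import *
import pickle
C=pickle.load(open('c0.pkl','rb'))
def crop(n,x,y,w,h,k):
    im=cv2.resize(C[n]['color'][y:y+h,x:x+w],None,fx=k,fy=k,interpolation=cv2.INTER_CUBIC)
    for i in range(0,w,20): cv2.putText(im,str(x+i),(i*k,8),0,.3,(0,0,255),1); cv2.line(im,(i*k,10),(i*k,14),(0,0,255),1)
    for i in range(0,h,20): cv2.putText(im,str(y+i),(0,i*k+4),0,.3,(0,0,255),1)
    return im
a=crop('scene',185,230,100,75,4); b=crop('scene',355,110,100,100,4)[:300]
b=crop('scene',357,123,100,75,4)
c=crop('side',345,240,100,75,4); d=crop('side',227,123,100,75,4)
cv2.imwrite('pics/comp.png',np.vstack([np.hstack([a,b]),np.hstack([c,d])]))
```

```text
(no output)
```

View pics/comp.png

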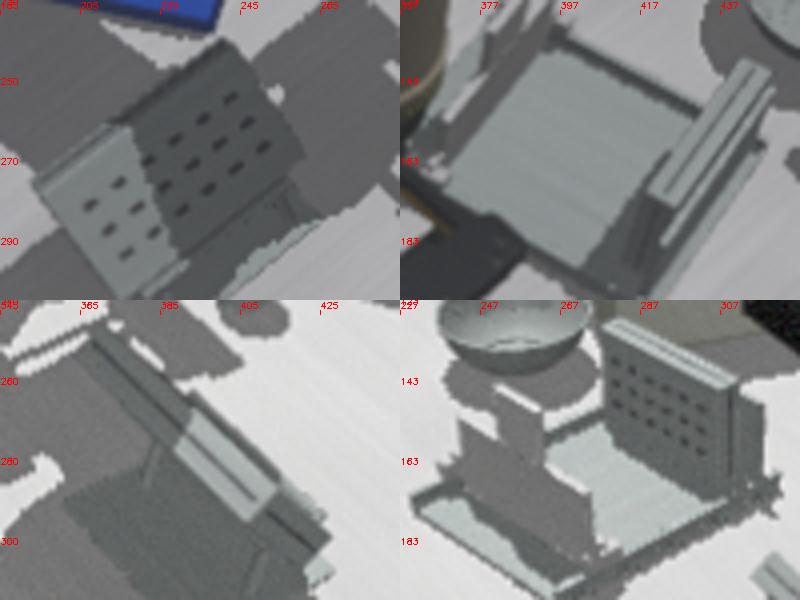

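The crop confirms it: scene (228,273) / side (400,285) is steel, 3x5-slotted and larger than the one at scene (326,218). I'll check its 140 mm length by triangulation. The twin stands at side (297,137) and the stop tab's top edge is at side (257,147).

Run:
```python
from h import *
import pickle
C=pickle.load(open('c0.pkl','rb')); S,D=C['scene'],C['side']
A,ea=tri([(S,(196,277)),(D,(413.75,286.25))]); Bp,eb=tri([(S,(240.5,240)),(D,(371,246))])
print('cass +x face edge',A,ea,Bp,eb,np.linalg.norm(A-Bp), 'yaw dir',np.degrees(np.arctan2(*(Bp-A)[:2])))
e=onz(D,[(413.75,286.25),(407,295.5),(371,246),(367,251)],.11); print(e)
# smaller check
print('small',onz(S,[(305,217),(335,194)],.1))
T=onz(D,[(278.25,128.5),(312,143.5),(307.5,145.5)],.096); print('twin side',T,np.linalg.norm(T[0]-T[1]))
T=onz(S,[(442.5,138),(449.5,141.75),(419.5,170.5),(425,175)],.096); print('twin scene',T, np.linalg.norm(T[0]-T[2]))
T=onz(D,[(251.5,144.25),(262.75,151)],.122); print('tab side',T,np.linalg.norm(T[0]-T[1]))
# rack floor edges side: outer left corner, near corner
print('rack side',onz(D,[(230,172.5),(266,198)],.018))
for n in ('scene','side','wrist'): pass
W=C['wrist']; print('wrist ctr',onz(W,[(320,200)],0))
```

```text
cass +x face edge [ 0.52874841 -0.34933548  0.12190086] [np.float64(0.001712729633165542), np.float64(0.0017127296331655912)] [ 0.52516765 -0.21910626  0.12655682] [np.float64(0.0018032777545285556), np.float64(0.0018032777545285738)] 0.130361612173527 yaw dir -1.5749983832299366
[[ 0.53797125 -0.34429059  0.11      ]
 [ 0.51057915 -0.35481628  0.11      ]
 [ 0.53772247 -0.20820005  0.11      ]
 [ 0.52062657 -0.21591685  0.11      ]]
small [[ 0.56834355 -0.05657519  0.1       ]
 [ 0.56970702  0.04350419  0.1       ]]
twin side [[0.63561352 0.39193556 0.096     ]
 [0.67742617 0.25389986 0.096     ]
 [0.65930307 0.25076033 0.096     ]] 0.14422951061152994
twin scene [[0.63581785 0.38959827 0.096     ]
 [0.65718612 0.39397989 0.096     ]
 [0.6648041  0.26006476 0.096     ]
 [0.6839387  0.26011117 0.096     ]] 0.13273708065060047
tab side [[0.49965115 0.30409156 0.122     ]
 [0.5103226  0.25288275 0.122     ]] 0.05230890892753184
rack side [[0.43982289 0.34895314 0.018     ]
 [0.47448811 0.17556184 0.018     ]]
wrist ctr [[ 0.62968961 -0.03152169  0.        ]]
```

View pics/wrist0.png

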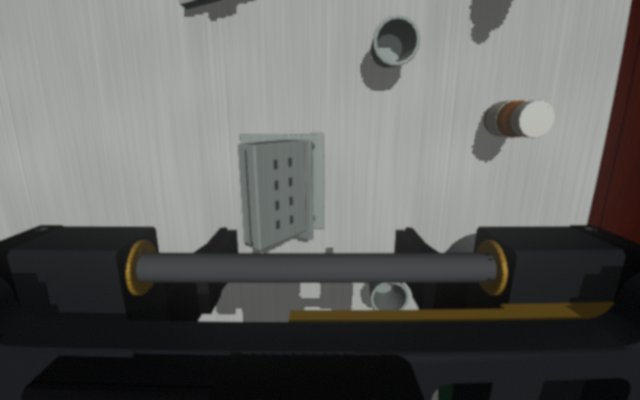

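The wrist view shows the small cassette at (275,190), which I leave alone. The cassette at scene (228,273) measures at least 130 mm against about 100 mm for the small one, so it is the target. Next I go above it, tilt the tool to match and look from there.

```bash
python3 -m crank '[{"x":-0.017,"y":0.034,"claw":-1},{"x":-0.034,"y":0.068,"claw":-1},{"x":-0.05,"y":0.102,"claw":-1},{"x":-0.067,"y":0.136,"claw":-1},{"x":-0.084,"y":0.17,"claw":-1}]'
python3 -m crank '[{"x":-0.017,"y":0.034,"claw":-1},{"x":-0.034,"y":0.068,"claw":-1},{"x":-0.05,"y":0.102,"claw":-1},{"x":-0.067,"y":0.136,"claw":-1},{"x":-0.084,"y":0.17,"claw":-1}]'
python3 -m crank '[{"ay":0.06,"claw":-1},{"ay":0.12,"claw":-1},{"ay":0.18,"claw":-1},{"ay":0.24,"claw":-1},{"ay":0.3,"claw":-1}]'
python3 -m crank '[{"ay":0.023,"claw":-1},{"ay":0.023,"claw":-1},{"ay":0.023,"claw":-1},{"ay":0.023,"claw":-1},{"ay":0.023,"claw":-1}]'
python3 - <<'E'
from h import *
import pickle
c=camera('wrist'); pickle.dump(c,open('w1.pkl','wb')); cv2.imwrite('pics/w1.png',c['color'])
s=r.read_state(); print(R.from_quat(s['eef_rot']).as_matrix().round(3),s['joint_positions'].round(2))
E
```

```text
[[ 1.     0.    -0.001]
 [ 0.    -1.    -0.   ]
 [-0.001  0.    -1.   ]] [-0.02  0.33 -0.06  1.46  0.02  1.35 -0.09]schema error: expected keys x, y, z, ax, ay, az, claw
schema error: expected keys x, y, z, ax, ay, az, claw
schema error: expected keys x, y, z, ax, ay, az, claw
schema error: expected keys x, y, z, ax, ay, az, claw
```

View pics/w1.png

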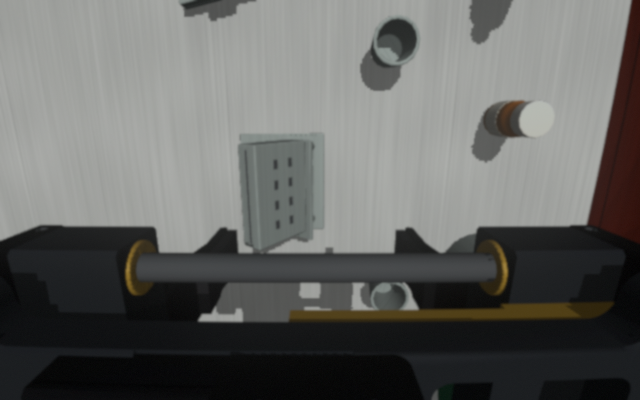

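The arm did not move, because every row needs all seven keys. I've viewed 5 pictures so far. I'll retype the rows in full.

```bash
python3 -m crank '[{"x":-0.017,"y":0.034,"z":0,"ax":0,"ay":0,"az":0,"claw":-1},{"x":-0.034,"y":0.068,"z":0,"ax":0,"ay":0,"az":0,"claw":-1},{"x":-0.05,"y":0.102,"z":0,"ax":0,"ay":0,"az":0,"claw":-1},{"x":-0.067,"y":0.136,"z":0,"ax":0,"ay":0,"az":0,"claw":-1},{"x":-0.084,"y":0.17,"z":0,"ax":0,"ay":0,"az":0,"claw":-1}]' &&
python3 -m crank '[{"x":-0.017,"y":0.034,"z":0,"ax":0,"ay":0,"az":0,"claw":-1},{"x":-0.034,"y":0.068,"z":0,"ax":0,"ay":0,"az":0,"claw":-1},{"x":-0.05,"y":0.102,"z":0,"ax":0,"ay":0,"az":0,"claw":-1},{"x":-0.067,"y":0.136,"z":0,"ax":0,"ay":0,"az":0,"claw":-1},{"x":-0.084,"y":0.17,"z":0,"ax":0,"ay":0,"az":0,"claw":-1}]' &&
python3 -m crank '[{"x":0,"y":0,"z":0,"ax":0,"ay":0.06,"az":0,"claw":-1},{"x":0,"y":0,"z":0,"ax":0,"ay":0.12,"az":0,"claw":-1},{"x":0,"y":0,"z":0,"ax":0,"ay":0.18,"az":0,"claw":-1},{"x":0,"y":0,"z":0,"ax":0,"ay":0.24,"az":0,"claw":-1},{"x":0,"y":0,"z":0,"ax":0,"ay":0.3,"az":0,"claw":-1}]' &&
python3 -m crank '[{"x":0,"y":0,"z":0,"ax":0,"ay":0.023,"az":0,"claw":-1},{"x":0,"y":0,"z":0,"ax":0,"ay":0.023,"az":0,"claw":-1},{"x":0,"y":0,"z":0,"ax":0,"ay":0.023,"az":0,"claw":-1},{"x":0,"y":0,"z":0,"ax":0,"ay":0.023,"az":0,"claw":-1},{"x":0,"y":0,"z":0,"ax":0,"ay":0.023,"az":0,"claw":-1}]'
python3 - <<'E'
from h import *
import pickle
c=camera('wrist'); pickle.dump(c,open('w1.pkl','wb')); cv2.imwrite('pics/w1b.png',c['color'])
s=r.read_state(); print(R.from_quat(s['eef_rot']).as_matrix().round(3),s['joint_positions'].round(2))
E
```

```text
time: 0.62
ee_pos: [0.5399, -0.1714, 0.2225]
eef_rot: [1.0, 0.0, -0.0, -0.0]
ft_force: [-0.7, -0.8, 0.5]
width: 0.0871
time: 1.03
ee_pos: [0.4559, -0.3414, 0.2226]
eef_rot: [1.0, 0.0, 0.0, -0.0]
ft_force: [0.5, 0.1, -0.3]
width: 0.0865
time: 1.45
ee_pos: [0.4566, -0.341, 0.2237]
eef_rot: [0.954, -0.001, 0.299, 0.002]
ft_force: [0.9, 1.0, 0.4]
width: 0.0872
time: 1.87
ee_pos: [0.4582, -0.3397, 0.2231]
eef_rot: [0.948, 0.001, 0.317, 0.0]
ft_force: [0.3, -0.6, 0.4]
width: 0.0871
[[ 0.799  0.002  0.602]
 [ 0.002 -1.     0.001]
 [ 0.602  0.001 -0.799]] [ 0.57 -0.08  0.25  2.07 -0.64  0.79  1.21]
```

View pics/w1b.png

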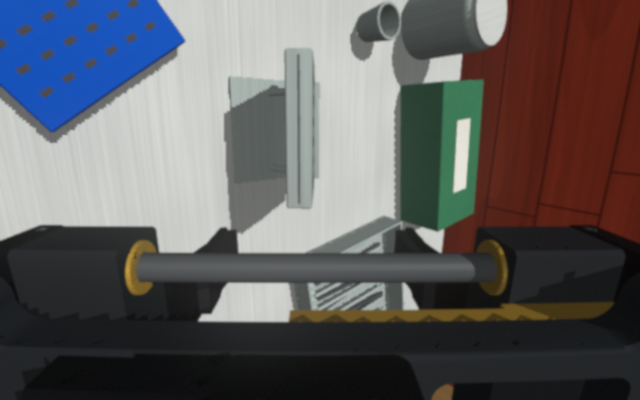

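The tilted wrist view shows the cassette's top edge face squarely, from about (286..312, 49) to (287..312, 207). It is almost aligned with the tool, and the blue look-alike is well clear at the upper left. I'll convert this to a position.

Run:
```python
from h import *
import pickle
c=pickle.load(open('w1.pkl','rb')); g=cv2.cvtColor(c['color'],6)
for y in (60,100,150,190): print(y,g[y,276:326].tolist())
for x in (292,306): print(x,g[40:58,x].tolist(),g[196:216,x].tolist())
s=r.read_state(); Q=R.from_quat(s['eef_rot'])
px=[(286,49),(312,49),(287,207),(312,207)]
for h in (.11,.115,.12,.125):
    # plane perpendicular to tool z through (.52,-.28,h)
    n=Q.apply([0,0,1]); e,d=ray(c,px); t=((np.array([.5175,-.28,h])-e)@n)/(d@n); P=e+d*t[:,None]
    m=P.mean(0); print(h,m.round(4),np.linalg.norm((P[0]+P[1]-P[2]-P[3])/2).round(4),np.linalg.norm(P[0]-P[1]).round(4),np.linalg.norm(P[2]-P[3]).round(4),'tool',Q.inv().apply(m-s['ee_pos']).round(4), Q.inv().apply((P[0]+P[1]-P[2]-P[3])/2).round(4))
```

```text
60 [209, 208, 207, 206, 206, 205, 203, 187, 158, 139, 149, 160, 164, 164, 163, 162, 162, 162, 161, 160, 147, 124, 112, 133, 157, 166, 168, 170, 171, 172, 171, 171, 171, 170, 168, 162, 153, 162, 186, 202, 206, 206, 206, 207, 209, 209, 209, 210, 211, 210]
100 [95, 95, 94, 94, 95, 95, 94, 93, 95, 112, 138, 157, 163, 163, 163, 161, 161, 160, 161, 161, 153, 129, 111, 125, 149, 162, 167, 169, 171, 172, 172, 171, 170, 168, 165, 157, 136, 118, 132, 154, 164, 171, 180, 194, 203, 205, 205, 206, 207, 206]
150 [94, 95, 95, 94, 94, 96, 97, 96, 95, 99, 118, 145, 158, 162, 162, 161, 160, 159, 160, 159, 152, 130, 110, 117, 141, 157, 163, 166, 167, 170, 170, 170, 168, 167, 164, 155, 141, 134, 144, 155, 159, 162, 171, 187, 198, 203, 204, 205, 205, 205]
190 [108, 109, 110, 110, 110, 109, 110, 111, 110, 108, 111, 128, 148, 157, 159, 159, 158, 157, 158, 158, 152, 135, 111, 111, 134, 151, 158, 161, 163, 165, 166, 165, 165, 164, 160, 149, 143, 162, 187, 201, 206, 205, 205, 204, 205, 206, 208, 208, 207, 205]
292 [207, 207, 207, 207, 207, 206, 204, 194, 177, 165, 162, 162, 162, 161, 162, 161, 162, 161] [158, 158, 157, 158, 158, 157, 157, 157, 157, 157, 154, 157, 176, 196, 204, 204, 204, 204, 204, 204]
306 [205, 205, 204, 204, 204, 205, 201, 193, 181, 175, 172, 170, 171, 171, 171, 171, 171, 171] [165, 165, 165, 165, 164, 164, 164, 164, 163, 163, 159, 151, 159, 182, 197, 202, 203, 203, 203, 203]
0.11 [ 0.5223 -0.2835  0.1136] 0.1395 0.0221 0.0239 tool [-0.0145 -0.0562  0.1261] [ 0.0014 -0.1395  0.    ]
0.115 [ 0.52   -0.2833  0.1169] 0.1376 0.0218 0.0235 tool [-0.0143 -0.0564  0.1221] [ 0.0014 -0.1376  0.    ]
0.12 [ 0.5178 -0.2831  0.1202] 0.1356 0.0215 0.0232 tool [-0.014  -0.0566  0.1181] [ 0.0013 -0.1356  0.    ]
0.125 [ 0.5156 -0.2829  0.1235] 0.1337 0.0212 0.0229 tool [-0.0138 -0.0567  0.1141] [ 0.0013 -0.1337 -0.    ]
```

The length comes to 139–141 mm at top height 0.115–0.117 m, against the expected 45+72 = 117 mm, and the thickness is about 23 mm, so all three are consistent. The top-edge centre in tool axes is (-0.014, -0.056, 0.1225). I'll go in about 34 mm past the edge and grip.

```bash
python3 -m crank '[{"x":-0.003,"y":-0.012,"z":0.012,"ax":0,"ay":0,"az":0.001,"claw":-1},{"x":-0.006,"y":-0.024,"z":0.024,"ax":0,"ay":0,"az":0.002,"claw":-1},{"x":-0.009,"y":-0.036,"z":0.036,"ax":0,"ay":0,"az":0.003,"claw":-1},{"x":-0.012,"y":-0.048,"z":0.048,"ax":0,"ay":0,"az":0.004,"claw":-1},{"x":-0.014,"y":-0.0565,"z":0.06,"ax":0,"ay":0,"az":0.005,"claw":-1}]' &&
python3 -m crank '[{"x":0,"y":0,"z":0.02,"ax":0,"ay":0,"az":0,"claw":-1},{"x":0,"y":0,"z":0.04,"ax":0,"ay":0,"az":0,"claw":-1},{"x":0,"y":0,"z":0.06,"ax":0,"ay":0,"az":0,"claw":-1},{"x":0,"y":0,"z":0.08,"ax":0,"ay":0,"az":0,"claw":-1},{"x":0,"y":0,"z":0.096,"ax":0,"ay":0,"az":0,"claw":-1}]' &&
python3 -m crank '[{"x":0,"y":0,"z":0,"ax":0,"ay":0,"az":0,"claw":0},{"x":0,"y":0,"z":0,"ax":0,"ay":0,"az":0,"claw":0.2},{"x":0,"y":0,"z":0,"ax":0,"ay":0,"az":0,"claw":0.3},{"x":0,"y":0,"z":0,"ax":0,"ay":0,"az":0,"claw":0.4},{"x":0,"y":0,"z":0,"ax":0,"ay":0,"az":0,"claw":1}]' 30 &&
python3 -m crank '[{"x":0,"y":0,"z":0,"ax":0,"ay":0,"az":0,"claw":1},{"x":0,"y":0,"z":0,"ax":0,"ay":0,"az":0,"claw":1},{"x":0,"y":0,"z":0,"ax":0,"ay":0,"az":0,"claw":1},{"x":0,"y":0,"z":0,"ax":0,"ay":0,"az":0,"claw":1},{"x":0,"y":0,"z":0,"ax":0,"ay":0,"az":0,"claw":1}]'
```

```text
time: 2.33
ee_pos: [0.4828, -0.2822, 0.1658]
eef_rot: [0.948, -0.004, 0.317, -0.002]
ft_force: [0.6, -0.3, -0.2]
width: 0.087
time: 2.75
ee_pos: [0.5413, -0.2826, 0.0884]
eef_rot: [0.948, -0.004, 0.317, -0.002]
ft_force: [0.1, 0.1, 0.7]
width: 0.0871
time: 3.17
ee_pos: [0.5398, -0.2839, 0.0907]
eef_rot: [0.948, -0.005, 0.318, -0.001]
ft_force: [-0.2, -1.0, -0.5]
width: 0.061
time: 3.58
ee_pos: [0.5397, -0.2835, 0.0896]
eef_rot: [0.948, -0.005, 0.317, -0.002]
ft_force: [-0.2, -0.3, -0.3]
width: 0.0285
```

```bash
python3 -m crank '[{"x":0,"y":0,"z":0,"ax":0,"ay":0,"az":0,"claw":1},{"x":0,"y":0,"z":0,"ax":0,"ay":0,"az":0,"claw":1},{"x":0,"y":0,"z":0,"ax":0,"ay":0,"az":0,"claw":1},{"x":0,"y":0,"z":0,"ax":0,"ay":0,"az":0,"claw":1},{"x":0,"y":0,"z":0,"ax":0,"ay":0,"az":0,"claw":1}]' &&
python3 -m crank '[{"x":0,"y":0,"z":-0.006,"ax":0,"ay":0,"az":0,"claw":1},{"x":0,"y":0,"z":-0.016,"ax":0,"ay":0,"az":0,"claw":1},{"x":0,"y":0,"z":-0.03,"ax":0,"ay":0,"az":0,"claw":1},{"x":0,"y":0,"z":-0.05,"ax":0,"ay":0,"az":0,"claw":1},{"x":0,"y":0,"z":-0.07,"ax":0,"ay":0,"az":0,"claw":1}]'
python3 - <<'E'
from h import *
# world-up in tool axes, for the next lift; and full turn to rack pose
s=r.read_state();Q=R.from_quat(s['eef_rot'])
print(Q.inv().apply([0,0,1]),Q.inv().apply([0,1,0]),s['width'],s['joint_positions'].round(2))
for yaw in (12,):
    tgt=R.from_euler('z',yaw,degrees=True)*R.from_quat([1,0,0,0]); print(((Q.inv()*tgt).as_rotvec()/2).round(4))
E
```

```text
time: 4.0
ee_pos: [0.5399, -0.2835, 0.0896]
eef_rot: [0.948, -0.005, 0.317, -0.002]
ft_force: [0.9, 0.3, -0.1]
width: 0.0237
time: 4.42
ee_pos: [0.4963, -0.2829, 0.1451]
eef_rot: [0.949, -0.005, 0.316, -0.002]
ft_force: [0.2, -0.1, -2.7]
width: 0.0238
[ 0.60026667 -0.00693453 -0.79976987] [-1.02266307e-02 -9.99947212e-01  9.94608162e-04] 0.023825777122654553 [ 0.48 -0.02  0.19  2.19 -0.76  0.57  1.23]
[ 0.0316 -0.321  -0.1058]
```

Gripped at 23.8 mm and lifted, with about 2.7 N of weight on the wrist. Now I raise it, bring it upright and turn it to the rack's yaw of about 12°.

```bash
python3 -m crank '[{"x":0.015,"y":0,"z":-0.02,"ax":0.0055,"ay":-0.056,"az":-0.0185,"claw":1},{"x":0.03,"y":0,"z":-0.04,"ax":0.011,"ay":-0.112,"az":-0.037,"claw":1},{"x":0.045,"y":0,"z":-0.06,"ax":0.0165,"ay":-0.168,"az":-0.0555,"claw":1},{"x":0.06,"y":0,"z":-0.08,"ax":0.022,"ay":-0.224,"az":-0.074,"claw":1},{"x":0.072,"y":0,"z":-0.096,"ax":0.0275,"ay":-0.28,"az":-0.0925,"claw":1}]' &&
python3 -m crank '[{"x":-0.01,"y":-0.03,"z":0,"ax":0.0041,"ay":-0.041,"az":-0.0133,"claw":1},{"x":-0.02,"y":-0.065,"z":0,"ax":0.0041,"ay":-0.041,"az":-0.0133,"claw":1},{"x":-0.03,"y":-0.1,"z":0,"ax":0.0041,"ay":-0.041,"az":-0.0133,"claw":1},{"x":-0.04,"y":-0.13,"z":0,"ax":0.0041,"ay":-0.041,"az":-0.0133,"claw":1},{"x":-0.04,"y":-0.16,"z":0,"ax":0.0041,"ay":-0.041,"az":-0.0133,"claw":1}]'
python3 - <<'E'
from h import *
import pickle
C={n:camera(n) for n in ('scene','side')}; pickle.dump(C,open('c1.pkl','wb'))
def crop(n,x,y,w,h,k):
    im=cv2.resize(C[n]['color'][y:y+h,x:x+w],None,fx=k,fy=k,interpolation=cv2.INTER_CUBIC)
    for i in range(0,w,10): cv2.putText(im,str(x+i),(i*k,8),0,.3,(0,0,255),1); cv2.line(im,(i*k,10),(i*k,14),(0,0,255),1)
    for i in range(0,h,10): cv2.putText(im,str(y+i),(0,i*k+4),0,.3,(0,0,255),1)
    return im
cv2.imwrite('pics/rack1.png',np.hstack([crop('scene',355,105,100,100,4),crop('side',227,108,100,100,4)]))
s=r.read_state();Q=R.from_quat(s['eef_rot']); print(s['ee_pos'],Q.as_matrix().round(3),s['width'])
E
```

```text
time: 4.83
ee_pos: [0.4962, -0.2859, 0.2694]
eef_rot: [0.995, 0.084, 0.058, 0.003]
ft_force: [1.5, 0.3, -3.8]
width: 0.0239
time: 5.25
ee_pos: [0.4284, -0.1328, 0.2583]
eef_rot: [0.995, 0.098, 0.017, 0.001]
ft_force: [1.6, -0.4, -2.5]
width: 0.0233
[ 0.4298525  -0.12917666  0.25893028] [[ 0.979  0.201  0.036]
 [ 0.201 -0.98   0.003]
 [ 0.036  0.004 -0.999]] 0.02383369905861701
```

View pics/rack1.png

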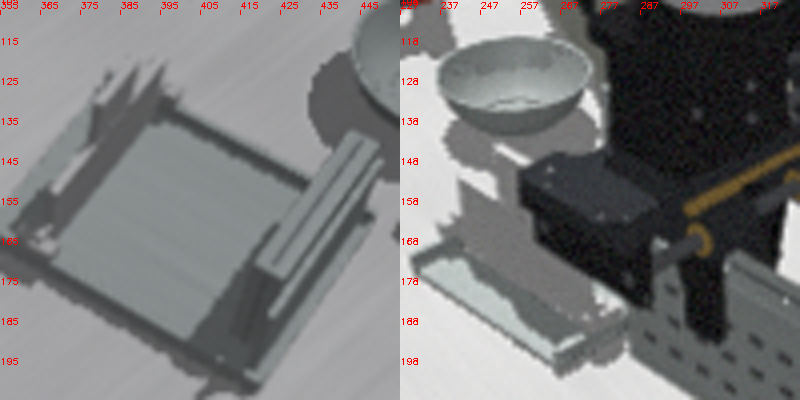

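The scene half shows the rack unobstructed: twin top face (440,138)–(425,174), -y outer rim (355,165)–(419,202). In the side half the gripper hides the twin. The carried cassette hangs upright. I'll work out the rack frame from the rim points and the tab.

Run:
```python
from h import *
import pickle
S,D=pickle.load(open('c1.pkl','rb'))['scene'],pickle.load(open('c0.pkl','rb'))['side']
f=lambda n,c,uv,z:print(n,z,onz(c,uv,z)[:,:2].round(4).tolist())
f('S -y rim outer top, near&far',S,[(355,165),(418.5,200.5)],.018)
f('S -y floor outer bottom far',S,[(418.8,202.5)],.0)
f('S +y rim inner floor near/far',S,[(396,132),(430,153)],.006)
f('S +y rim top near/far',S,[(398,129),(434,151)],.018)
f('S -y rim inner top near/far',S,[(366,164),(404,189)],.018)
f('S wall top -y end',S,[(422,183)],.081); f('S wall top +y',S,[(450.5,145)],.081)
f('D near corners',D,[(230,172.5),(266,201.5)],.006)
f('D rim -y far end',D,[(322,170)],.018)
f('D +y rim near top',D,[(230,170),(266,198)],.018)
f('D tab',D,[(251.5,144.25),(262.75,151)],.122)
O=np.array([.577,.29]);
for yaw in (11,12,13):
    a=np.radians(yaw); X=np.array([np.cos(a),np.sin(a)]); Y=np.array([-X[1],X[0]])
    P=lambda x,y,z:np.r_[O+x*X+y*Y,z]
    pts=[P(-.115,-.09,.018),P(.115,-.09,.018),P(.115,.09,.018),P(-.115,.09,.018),P(.076,.07,.096),P(.076,-.07,.096),P(.1,-.08,.081),P(.1,.08,.081),P(-.074,.025,.122),P(-.074,-.025,.122)]
    print(yaw,'S',proj(S,pts).round(0).astype(int).tolist()); print('D',proj(D,pts).round(0).astype(int).tolist())
```

```text
S -y rim outer top, near&far 0.018 [[0.5034, 0.1877], [0.704, 0.2344]]
S -y floor outer bottom far 0.0 [[0.7043, 0.2407]]
S +y rim inner floor near/far 0.006 [[0.4948, 0.3723], [0.6159, 0.3892]]
S +y rim top near/far 0.018 [[0.4963, 0.3769], [0.6231, 0.3949]]
S -y rim inner top near/far 0.018 [[0.5221, 0.2136], [0.6523, 0.2322]]
S wall top -y end 0.081 [[0.6908, 0.2449]]
S wall top +y 0.081 [[0.6615, 0.3991]]
D near corners 0.006 [[0.446, 0.3662], [0.4736, 0.1753]]
D rim -y far end 0.018 [[0.6895, 0.213]]
D +y rim near top 0.018 [[0.4455, 0.3618], [0.4745, 0.1756]]
D tab 0.122 [[0.4997, 0.3041], [0.5103, 0.2529]]
11 S [[348, 162], [417, 204], [448, 160], [381, 123], [439, 142], [413, 176], [418, 186], [447, 147], [386, 120], [376, 131]]
D [[267, 196], [325, 167], [287, 145], [231, 171], [282, 131], [312, 147], [320, 150], [286, 131], [252, 145], [263, 151]]
12 S [[348, 163], [418, 203], [448, 160], [381, 123], [439, 141], [414, 176], [419, 186], [447, 146], [385, 120], [376, 132]]
D [[268, 197], [325, 166], [287, 145], [231, 171], [281, 131], [312, 147], [320, 150], [285, 131], [252, 145], [263, 151]]
13 S [[348, 163], [418, 203], [448, 159], [380, 123], [439, 141], [415, 175], [420, 186], [447, 146], [385, 121], [376, 132]]
D [[269, 197], [325, 166], [286, 145], [231, 172], [281, 131], [312, 147], [319, 149], [284, 131], [252, 145], [263, 152]]
```

The ray casts agree within about 5 mm: rack origin ≈ (0.578, 0.295), yaw ≈ 12°, stop reading ≈ 0. The twin sits a few mm to +y. I aim for rack x ≈ +15 mm, y ≈ +4 mm, which is world (0.592, 0.302).

```bash
cat > t.py <<'E'
import sys; from h import *
x,y,z,yaw=map(float,sys.argv[1:5]); q=(R.from_euler('z',yaw,degrees=True)*R.from_quat([1,0,0,0])).as_quat()
print(tomove((x,y,z),q), r.read_state()['joint_positions'].round(2))
E
python3 t.py .592 .302 .24 12
```

```text
(array([ 0.2446, -0.3899,  0.0261]), array([ 0.0021, -0.018 , -0.0036])) [ 0.24 -0.1  -0.04  1.87 -0.01  1.34  0.41]
```

```bash
python3 -m crank '[{"x":0.016,"y":-0.026,"z":0,"ax":0.0004,"ay":-0.0036,"az":-0.0007,"claw":1},{"x":0.033,"y":-0.052,"z":0,"ax":0.0008,"ay":-0.0072,"az":-0.0014,"claw":1},{"x":0.049,"y":-0.078,"z":0,"ax":0.0013,"ay":-0.011,"az":-0.0022,"claw":1},{"x":0.065,"y":-0.104,"z":0,"ax":0.0017,"ay":-0.0145,"az":-0.003,"claw":1},{"x":0.082,"y":-0.13,"z":0,"ax":0.0021,"ay":-0.018,"az":-0.0036,"claw":1}]' &&
python3 -m crank '[{"x":0.016,"y":-0.026,"z":0,"ax":0,"ay":0,"az":0,"claw":1},{"x":0.033,"y":-0.052,"z":0,"ax":0,"ay":0,"az":0,"claw":1},{"x":0.049,"y":-0.078,"z":0,"ax":0,"ay":0,"az":0,"claw":1},{"x":0.065,"y":-0.104,"z":0,"ax":0,"ay":0,"az":0,"claw":1},{"x":0.082,"y":-0.13,"z":0,"ax":0,"ay":0,"az":0,"claw":1}]' &&
python3 -m crank '[{"x":0.016,"y":-0.026,"z":0,"ax":0,"ay":0,"az":0,"claw":1},{"x":0.033,"y":-0.052,"z":0,"ax":0,"ay":0,"az":0,"claw":1},{"x":0.049,"y":-0.078,"z":0,"ax":0,"ay":0,"az":0,"claw":1},{"x":0.065,"y":-0.104,"z":0,"ax":0,"ay":0,"az":0,"claw":1},{"x":0.074,"y":-0.125,"z":0,"ax":0,"ay":0,"az":0,"claw":1}]'
python3 t.py .592 .302 .14 12
python3 - <<'E'
from h import *
import pickle
c=camera('wrist'); pickle.dump(c,open('w2.pkl','wb')); s=camera('scene'); pickle.dump(s,open('s2.pkl','wb'))
im=np.vstack([c['color'][:250],cv2.resize(s['color'][90:230,310:510],None,fx=3.2,fy=2.5*1,interpolation=cv2.INTER_CUBIC)]); cv2.imwrite('pics/w2.png',im); print(im.shape)
E
```

```text
time: 5.77
ee_pos: [0.4857, 0.0107, 0.2613]
eef_rot: [0.995, 0.101, -0.0, 0.001]
ft_force: [0.4, -1.0, -2.9]
width: 0.0237
time: 6.18
ee_pos: [0.54, 0.1545, 0.261]
eef_rot: [0.995, 0.101, -0.0, 0.001]
ft_force: [1.1, -0.4, -2.0]
width: 0.0236
time: 6.6
ee_pos: [0.5875, 0.2927, 0.2603]
eef_rot: [0.995, 0.102, -0.0, 0.001]
ft_force: [0.9, 1.4, -2.9]
width: 0.0236
(array([ 0.0064, -0.0084,  0.1202]), array([ 0.0008,  0.0003, -0.0028])) [-0.27  0.41 -0.36  1.29  0.14  1.46 -0.42]
(600, 640, 3)
```

View pics/w2.png

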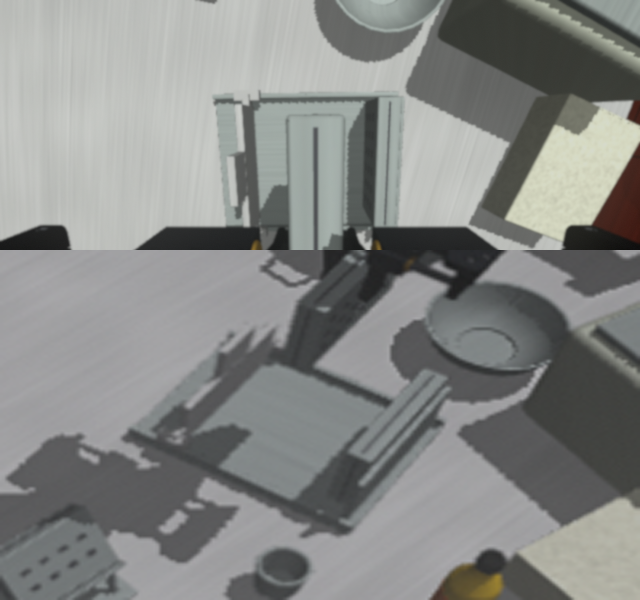

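The wrist view (top) shows the rack directly below and parallel to the tool. The stop plate is at columns 240–257, the tab at (235,180), the held cassette at 288–343, and the twin at about 364–390 in front of the wall. I'll take exact columns for the gaps.

Run:
```python
from h import *
import pickle
c=pickle.load(open('w2.pkl','rb')); g=cv2.cvtColor(c['color'],6)
for y in (115,150,190,215): print(y,'L',g[y,214:264].tolist(),'R',g[y,356:412].tolist())
for x in (370,384,280): print(x,g[84:116,x].tolist())
im=cv2.resize(c['color'][80:230,205:415],None,fx=3.8,fy=3.8,interpolation=cv2.INTER_CUBIC); cv2.imwrite('pics/w2z.png',im)
```

```text
115 L [199, 190, 174, 164, 162, 161, 161, 161, 162, 162, 162, 162, 163, 163, 163, 163, 163, 163, 163, 163, 164, 173, 188, 196, 199, 203, 201, 185, 152, 112, 90, 87, 86, 86, 86, 86, 86, 86, 90, 104, 133, 156, 164, 166, 167, 166, 166, 166, 166, 166] R [155, 135, 117, 104, 97, 95, 94, 90, 80, 67, 58, 55, 54, 54, 54, 55, 53, 54, 57, 60, 68, 91, 128, 157, 168, 170, 169, 167, 165, 166, 164, 155, 130, 108, 123, 153, 167, 170, 172, 172, 171, 171, 169, 168, 166, 167, 169, 175, 184, 188, 189, 189, 190, 191, 192, 192]
150 L [198, 196, 193, 191, 184, 174, 167, 165, 164, 164, 163, 164, 163, 164, 163, 164, 165, 164, 164, 164, 164, 163, 164, 169, 175, 180, 183, 187, 185, 175, 146, 109, 88, 85, 85, 86, 85, 86, 85, 86, 88, 104, 133, 157, 165, 166, 167, 166, 166, 166] R [92, 92, 93, 93, 92, 92, 91, 83, 72, 61, 55, 55, 55, 56, 57, 56, 57, 59, 62, 75, 102, 135, 158, 167, 169, 167, 166, 164, 165, 163, 151, 123, 116, 144, 161, 168, 170, 172, 173, 172, 170, 166, 159, 156, 162, 173, 186, 193, 194, 192, 191, 193, 193, 195, 196, 198]
190 L [194, 193, 193, 193, 194, 195, 195, 191, 179, 165, 161, 162, 163, 163,
[... 703 characters left out ...]
 87, 80, 70, 63, 58, 57, 58, 60, 77, 110, 139, 156, 162, 162, 161, 160, 161, 160, 149, 123, 112, 134, 152, 159, 162, 164, 166, 165, 162, 157, 154, 157, 164, 175, 188, 194, 195, 195, 193, 192, 192, 193, 193, 192, 194, 195, 194]
370 [190, 190, 190, 190, 189, 190, 189, 187, 183, 177, 169, 156, 131, 104, 92, 85, 73, 62, 59, 59, 60, 60, 59, 59, 59, 60, 59, 59, 58, 57, 55, 54]
384 [188, 188, 188, 189, 188, 187, 181, 171, 173, 176, 168, 153, 140, 152, 164, 168, 168, 167, 167, 167, 167, 168, 167, 166, 167, 167, 167, 166, 166, 166, 166, 165]
280 [191, 191, 191, 191, 191, 191, 190, 189, 184, 174, 168, 163, 153, 130, 101, 91, 93, 96, 110, 135, 158, 167, 168, 168, 168, 168, 168, 169, 168, 168, 168, 167]
```

View pics/w2z.png

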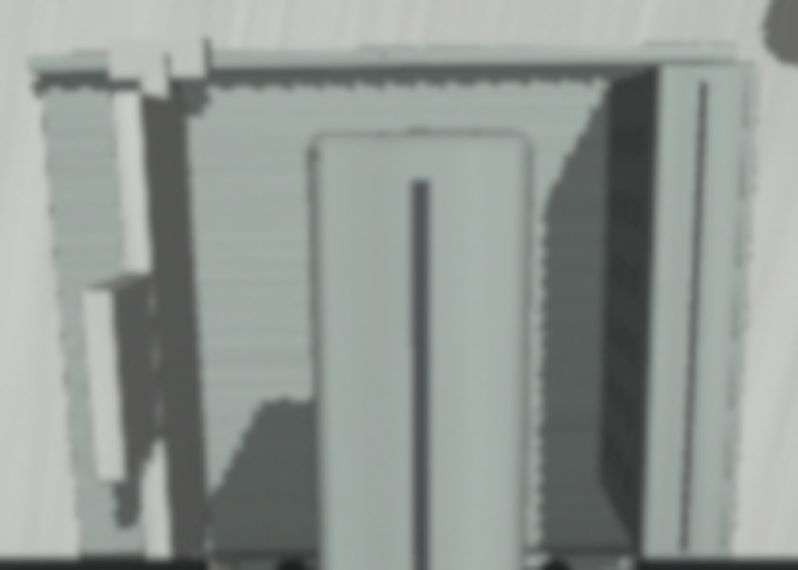

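Run:
```python
from h import *
import pickle
c=pickle.load(open('w2.pkl','rb')); s=r.read_state(); tcp=s['ee_pos']
T=onz(c,[(377.5,115),(373.6,215),(384,97.5),(389.2,115),(384.8,215)],.096); B=onz(c,[(234.9,156),(238,206),(227.5,156)],.122)
for n,P in (('twin',T),('tab',B)): print(n,P[:,:2].round(4).tolist(), 'yaw',np.degrees(np.arctan2(-(P[0]-P[1])[0],(P[0]-P[1])[1])))
a=np.radians(12); X=np.array([np.cos(a),np.sin(a)]);Y=np.array([-X[1],X[0]])
for n,P in (('twin',T),('tab',B)): print(n,[(round(float((p[:2]-tcp[:2])@X),4),round(float((p[:2]-tcp[:2])@Y),4)) for p in P])
rim=onz(c,[(290,92.5),(290,98)],.018); print('rim',[(round(float((p[:2]-tcp[:2])@X),4),round(float((p[:2]-tcp[:2])@Y),4)) for p in rim])
```

```text
twin [[0.6339, 0.3755], [0.6559, 0.2724], [0.6361, 0.3932], [0.6455, 0.3779], [0.6679, 0.2749]] yaw 12.07763452858949
tab [[0.5048, 0.31], [0.5148, 0.2612], [0.4979, 0.3085]] yaw 11.519277588199184
twin [(0.0637, 0.0683), (0.0638, -0.0371), (0.0695, 0.0852), (0.0755, 0.0683), (0.0761, -0.0372)]
tab [(-0.0762, 0.031), (-0.0766, -0.0187), (-0.0833, 0.0311)]
rim [(-0.03, 0.0963), (-0.0302, 0.0898)]
```

Measured relative to the TCP along the rack: twin's near face +64 mm, stop front −76 mm (reading ≈ 6 mm), yaw 12°, rack centreline at +6 mm in y. The cassette clears on both sides, so I descend and slow near the floor.

```bash
python3 -m crank '[{"x":0,"y":-0.002,"z":0.02,"ax":0,"ay":0,"az":0,"claw":1},{"x":0,"y":-0.004,"z":0.04,"ax":0,"ay":0,"az":0,"claw":1},{"x":0,"y":-0.006,"z":0.06,"ax":0,"ay":0,"az":0,"claw":1},{"x":0,"y":-0.008,"z":0.08,"ax":0,"ay":0,"az":0,"claw":1},{"x":0,"y":-0.009,"z":0.1,"ax":0,"ay":0,"az":0,"claw":1}]' &&
python3 -m crank '[{"x":0,"y":0,"z":0.018,"ax":0,"ay":0,"az":0,"claw":1},{"x":0,"y":0,"z":0.036,"ax":0,"ay":0,"az":0,"claw":1},{"x":0,"y":0,"z":0.054,"ax":0,"ay":0,"az":0,"claw":1},{"x":0,"y":0,"z":0.07,"ax":0,"ay":0,"az":0,"claw":1},{"x":0,"y":0,"z":0.08,"ax":0,"ay":0,"az":0,"claw":1}]' &&
python3 -m crank '[{"x":0,"y":0,"z":0.002,"ax":0,"ay":0,"az":0,"claw":1},{"x":0,"y":0,"z":0.004,"ax":0,"ay":0,"az":0,"claw":1},{"x":0,"y":0,"z":0.006,"ax":0,"ay":0,"az":0,"claw":1},{"x":0,"y":0,"z":0.008,"ax":0,"ay":0,"az":0,"claw":1},{"x":0,"y":0,"z":0.01,"ax":0,"ay":0,"az":0,"claw":1}]'
python3 t.py .5895 .3015 .0625 12
```

```text
time: 7.12
ee_pos: [0.5851, 0.2989, 0.16]
eef_rot: [0.995, 0.101, 0.0, 0.001]
ft_force: [0.3, 0.3, -3.0]
width: 0.0236
time: 7.53
ee_pos: [0.5846, 0.2982, 0.079]
eef_rot: [0.995, 0.101, -0.001, 0.002]
ft_force: [-0.3, -0.7, -3.4]
width: 0.0241
time: 7.95
ee_pos: [0.5856, 0.3006, 0.0722]
eef_rot: [0.995, 0.102, 0.001, -0.0]
ft_force: [0.8, -0.2, -1.9]
width: 0.0241
(array([ 0.004 , -0.0001,  0.0097]), array([ 0.0001, -0.001 , -0.0024])) [-0.29  0.54 -0.35  1.52  0.2   1.12 -0.47]
```

Now the slow final descent in 1 mm rows, watching the force.

```bash
python3 -m crank '[{"x":0,"y":0,"z":0.001,"ax":0,"ay":0,"az":0,"claw":1},{"x":0,"y":0,"z":0.002,"ax":0,"ay":0,"az":0,"claw":1},{"x":0,"y":0,"z":0.003,"ax":0,"ay":0,"az":0,"claw":1},{"x":0,"y":0,"z":0.004,"ax":0,"ay":0,"az":0,"claw":1},{"x":0,"y":0,"z":0.005,"ax":0,"ay":0,"az":0,"claw":1}]' &&
python3 -m crank '[{"x":0,"y":0,"z":0.0005,"ax":0,"ay":0,"az":0,"claw":1},{"x":0,"y":0,"z":0.001,"ax":0,"ay":0,"az":0,"claw":1},{"x":0,"y":0,"z":0.0015,"ax":0,"ay":0,"az":0,"claw":1},{"x":0,"y":0,"z":0.002,"ax":0,"ay":0,"az":0,"claw":1},{"x":0,"y":0,"z":0.0025,"ax":0,"ay":0,"az":0,"claw":1}]'
```

```text
time: 8.37
ee_pos: [0.5851, 0.3004, 0.0664]
eef_rot: [0.995, 0.102, 0.0, 0.0]
ft_force: [0.6, 0.7, -2.3]
width: 0.0238
time: 8.78
ee_pos: [0.5851, 0.3004, 0.0639]
eef_rot: [0.995, 0.102, 0.0, 0.0]
ft_force: [-0.6, 0.0, -2.9]
width: 0.024
```

```bash
python3 -m crank '[{"x":0,"y":0,"z":0.0003,"ax":0,"ay":0,"az":0,"claw":1},{"x":0,"y":0,"z":0.0006,"ax":0,"ay":0,"az":0,"claw":1},{"x":0,"y":0,"z":0.0009,"ax":0,"ay":0,"az":0,"claw":1},{"x":0,"y":0,"z":0.0012,"ax":0,"ay":0,"az":0,"claw":1},{"x":0,"y":0,"z":0.0012,"ax":0,"ay":0,"az":0,"claw":1}]'
```

```text
time: 9.2
ee_pos: [0.5852, 0.3003, 0.0629]
eef_rot: [0.995, 0.102, 0.0, 0.0]
ft_force: [-0.8, 0.0, -1.6]
width: 0.0244
```

```bash
python3 -c "
from h import *
print(r.read_state()['ft_force'])"
```

```text
[-0.8318616   0.03680622 -1.6334096 ]
```

```bash
python3 -m crank '[{"x":0,"y":0,"z":0.0002,"ax":0,"ay":0,"az":0,"claw":1},{"x":0,"y":0,"z":0.0004,"ax":0,"ay":0,"az":0,"claw":1},{"x":0,"y":0,"z":0.0006,"ax":0,"ay":0,"az":0,"claw":1},{"x":0,"y":0,"z":0.0008,"ax":0,"ay":0,"az":0,"claw":1},{"x":0,"y":0,"z":0.001,"ax":0,"ay":0,"az":0,"claw":1}]'
```

```text
time: 9.62
ee_pos: [0.5856, 0.3001, 0.0623]
eef_rot: [0.995, 0.102, 0.001, 0.0]
ft_force: [-1.7, -5.0, 4.9]
width: 0.0237
```

Contact: the force went from −2.8 to +4.9 N at z = 0.0623, where 0.0625 was predicted. I open to about 50 mm and withdraw straight up.

```bash
python3 -m crank '[{"x":0,"y":0,"z":0,"ax":0,"ay":0,"az":0,"claw":0.4},{"x":0,"y":0,"z":0,"ax":0,"ay":0,"az":0,"claw":0.3},{"x":0,"y":0,"z":0,"ax":0,"ay":0,"az":0,"claw":0.1},{"x":0,"y":0,"z":0,"ax":0,"ay":0,"az":0,"claw":-0.15},{"x":0,"y":0,"z":0,"ax":0,"ay":0,"az":0,"claw":-0.15}]' &&
python3 -m crank '[{"x":0,"y":0,"z":0,"ax":0,"ay":0,"az":0,"claw":-0.15},{"x":0,"y":0,"z":0,"ax":0,"ay":0,"az":0,"claw":-0.15},{"x":0,"y":0,"z":0,"ax":0,"ay":0,"az":0,"claw":-0.15},{"x":0,"y":0,"z":0,"ax":0,"ay":0,"az":0,"claw":-0.15},{"x":0,"y":0,"z":0,"ax":0,"ay":0,"az":0,"claw":-0.15}]'
python3 - <<'E'
from h import *
c=camera('scene'); cv2.imwrite('pics/s3.png',cv2.resize(c['color'][90:230,320:490],None,fx=4,fy=4,interpolation=cv2.INTER_CUBIC))
E
```

```text
time: 10.03
ee_pos: [0.585, 0.3006, 0.0616]
eef_rot: [0.995, 0.102, 0.0, 0.0]
ft_force: [0.7, -0.7, 0.4]
width: 0.0425
time: 10.45
ee_pos: [0.5851, 0.3004, 0.0617]
eef_rot: [0.995, 0.102, 0.0, 0.0]
ft_force: [-0.7, -0.5, 0.2]
width: 0.0498
```

View pics/s3.png

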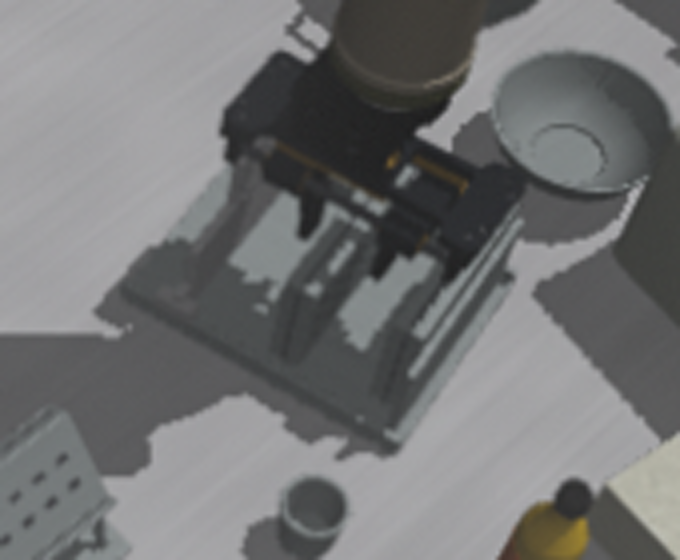

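The cassette stands upright by itself between the opened fingers at crop (325,285). I withdraw, shut the fingers, go behind the tab and lower to push height.

```bash
python3 -m crank '[{"x":0,"y":0,"z":-0.01,"ax":0,"ay":0,"az":0,"claw":-0.15},{"x":0,"y":0,"z":-0.03,"ax":0,"ay":0,"az":0,"claw":-0.15},{"x":0,"y":0,"z":-0.055,"ax":0,"ay":0,"az":0,"claw":-0.15},{"x":0,"y":0,"z":-0.08,"ax":0,"ay":0,"az":0,"claw":-0.15},{"x":0,"y":0,"z":-0.105,"ax":0,"ay":0,"az":0,"claw":-0.15}]' &&
python3 -m crank '[{"x":-0.025,"y":0.001,"z":0,"ax":0,"ay":0,"az":0,"claw":1},{"x":-0.05,"y":0.002,"z":0,"ax":0,"ay":0,"az":0,"claw":1},{"x":-0.075,"y":0.002,"z":0,"ax":0,"ay":0,"az":0,"claw":1},{"x":-0.1,"y":0.002,"z":0,"ax":0,"ay":0,"az":0,"claw":1},{"x":-0.126,"y":0.002,"z":0,"ax":0,"ay":0,"az":0,"claw":1}]' 20 &&
python3 -m crank '[{"x":0,"y":0,"z":0,"ax":0,"ay":0,"az":0,"claw":1},{"x":0,"y":0,"z":0,"ax":0,"ay":0,"az":0,"claw":1},{"x":0,"y":0,"z":0,"ax":0,"ay":0,"az":0,"claw":1},{"x":0,"y":0,"z":0,"ax":0,"ay":0,"az":0,"claw":1},{"x":0,"y":0,"z":0,"ax":0,"ay":0,"az":0,"claw":1}]' &&
python3 -m crank '[{"x":0,"y":0,"z":0.012,"ax":0,"ay":0,"az":0,"claw":1},{"x":0,"y":0,"z":0.024,"ax":0,"ay":0,"az":0,"claw":1},{"x":0,"y":0,"z":0.036,"ax":0,"ay":0,"az":0,"claw":1},{"x":0,"y":0,"z":0.048,"ax":0,"ay":0,"az":0,"claw":1},{"x":0,"y":0,"z":0.06,"ax":0,"ay":0,"az":0,"claw":1}]'
python3 - <<'E'
from h import *
s=r.read_state(); a=np.radians(12); X=np.array([np.cos(a),np.sin(a)]);Y=np.array([-X[1],X[0]]); d=s['ee_pos'][:2]-[.5875,.2927]; print('rel old tcp',d@X,d@Y,s['width'])
E
```

```text
time: 10.92
ee_pos: [0.5849, 0.3005, 0.1687]
eef_rot: [0.995, 0.102, 0.001, 0.0]
ft_force: [0.5, -0.8, -0.9]
width: 0.0497
time: 11.33
ee_pos: [0.4611, 0.2726, 0.1674]
eef_rot: [0.995, 0.102, 0.001, 0.0]
ft_force: [-0.5, -0.8, 0.0]
width: 0.0243
time: 11.75
ee_pos: [0.4628, 0.2729, 0.1667]
eef_rot: [0.995, 0.102, 0.0, 0.0]
ft_force: [0.7, 1.0, 0.1]
width: 0.0013
time: 12.17
ee_pos: [0.4617, 0.2725, 0.1047]
eef_rot: [0.995, 0.102, -0.0, 0.0]
ft_force: [-0.5, -0.2, -0.7]
width: 0.0004
rel old tcp -0.12725170012064962 0.006435633759279959 0.0004043025887148666
```

```bash
python3 -m crank '[{"x":0.003,"y":0,"z":0,"ax":0,"ay":0,"az":0,"claw":1},{"x":0.006,"y":0,"z":0,"ax":0,"ay":0,"az":0,"claw":1},{"x":0.009,"y":0,"z":0,"ax":0,"ay":0,"az":0,"claw":1},{"x":0.012,"y":0,"z":0,"ax":0,"ay":0,"az":0,"claw":1},{"x":0.015,"y":0,"z":0,"ax":0,"ay":0,"az":0,"claw":1}]' &&
python3 -m crank '[{"x":0.0025,"y":0,"z":0,"ax":0,"ay":0,"az":0,"claw":1},{"x":0.005,"y":0,"z":0,"ax":0,"ay":0,"az":0,"claw":1},{"x":0.0075,"y":0,"z":0,"ax":0,"ay":0,"az":0,"claw":1},{"x":0.01,"y":0,"z":0,"ax":0,"ay":0,"az":0,"claw":1},{"x":0.0125,"y":0,"z":0,"ax":0,"ay":0,"az":0,"claw":1}]' &&
python3 -m crank '[{"x":0.0025,"y":0,"z":0,"ax":0,"ay":0,"az":0,"claw":1},{"x":0.005,"y":0,"z":0,"ax":0,"ay":0,"az":0,"claw":1},{"x":0.0075,"y":0,"z":0,"ax":0,"ay":0,"az":0,"claw":1},{"x":0.01,"y":0,"z":0,"ax":0,"ay":0,"az":0,"claw":1},{"x":0.0125,"y":0,"z":0,"ax":0,"ay":0,"az":0,"claw":1}]' &&
python3 -m crank '[{"x":0.0025,"y":0,"z":0,"ax":0,"ay":0,"az":0,"claw":1},{"x":0.005,"y":0,"z":0,"ax":0,"ay":0,"az":0,"claw":1},{"x":0.0075,"y":0,"z":0,"ax":0,"ay":0,"az":0,"claw":1},{"x":0.01,"y":0,"z":0,"ax":0,"ay":0,"az":0,"claw":1},{"x":0.0125,"y":0,"z":0,"ax":0,"ay":0,"az":0,"claw":1}]' &&
python3 -m crank '[{"x":0.0025,"y":0,"z":0,"ax":0,"ay":0,"az":0,"claw":1},{"x":0.005,"y":0,"z":0,"ax":0,"ay":0,"az":0,"claw":1},{"x":0.0075,"y":0,"z":0,"ax":0,"ay":0,"az":0,"claw":1},{"x":0.01,"y":0,"z":0,"ax":0,"ay":0,"az":0,"claw":1},{"x":0.0125,"y":0,"z":0,"ax":0,"ay":0,"az":0,"claw":1}]'
```

```text
time: 12.58
ee_pos: [0.4776, 0.2762, 0.1073]
eef_rot: [0.995, 0.102, 0.001, -0.0]
ft_force: [0.1, 0.4, 0.4]
width: 0.0005
time: 13.0
ee_pos: [0.4893, 0.2784, 0.1067]
eef_rot: [0.995, 0.102, 0.0, 0.0]
ft_force: [-0.9, -0.5, 0.7]
width: 0.0004
time: 13.42
ee_pos: [0.501, 0.281, 0.1066]
eef_rot: [0.995, 0.102, -0.0, 0.0]
ft_force: [-3.7, -1.4, 3.2]
width: 0.0004
time: 13.83
ee_pos: [0.5136, 0.2837, 0.1066]
eef_rot: [0.995, 0.102, 0.0, 0.0]
ft_force: [-4.9, 0.4, 1.5]
width: 0.0002
time: 14.25
ee_pos: [0.5258, 0.2864, 0.1066]
eef_rot: [0.995, 0.102, 0.0, 0.0]
ft_force: [-4.7, 1.8, 0.6]
width: 0.0006
```

Stop friction is as expected at about 4–5 N. I continue.

```bash
python3 -m crank '[{"x":0.0025,"y":0,"z":0,"ax":0,"ay":0,"az":0,"claw":1},{"x":0.005,"y":0,"z":0,"ax":0,"ay":0,"az":0,"claw":1},{"x":0.0075,"y":0,"z":0,"ax":0,"ay":0,"az":0,"claw":1},{"x":0.01,"y":0,"z":0,"ax":0,"ay":0,"az":0,"claw":1},{"x":0.0125,"y":0,"z":0,"ax":0,"ay":0,"az":0,"claw":1}]' &&
python3 -m crank '[{"x":0.0025,"y":0,"z":0,"ax":0,"ay":0,"az":0,"claw":1},{"x":0.005,"y":0,"z":0,"ax":0,"ay":0,"az":0,"claw":1},{"x":0.0075,"y":0,"z":0,"ax":0,"ay":0,"az":0,"claw":1},{"x":0.01,"y":0,"z":0,"ax":0,"ay":0,"az":0,"claw":1},{"x":0.0125,"y":0,"z":0,"ax":0,"ay":0,"az":0,"claw":1}]' &&
python3 -m crank '[{"x":0.0025,"y":0,"z":0,"ax":0,"ay":0,"az":0,"claw":1},{"x":0.005,"y":0,"z":0,"ax":0,"ay":0,"az":0,"claw":1},{"x":0.0075,"y":0,"z":0,"ax":0,"ay":0,"az":0,"claw":1},{"x":0.01,"y":0,"z":0,"ax":0,"ay":0,"az":0,"claw":1},{"x":0.0125,"y":0,"z":0,"ax":0,"ay":0,"az":0,"claw":1}]' &&
python3 -m crank '[{"x":0.0025,"y":0,"z":0,"ax":0,"ay":0,"az":0,"claw":1},{"x":0.005,"y":0,"z":0,"ax":0,"ay":0,"az":0,"claw":1},{"x":0.0075,"y":0,"z":0,"ax":0,"ay":0,"az":0,"claw":1},{"x":0.01,"y":0,"z":0,"ax":0,"ay":0,"az":0,"claw":1},{"x":0.0125,"y":0,"z":0,"ax":0,"ay":0,"az":0,"claw":1}]' &&
python3 -m crank '[{"x":0.0025,"y":0,"z":0,"ax":0,"ay":0,"az":0,"claw":1},{"x":0.005,"y":0,"z":0,"ax":0,"ay":0,"az":0,"claw":1},{"x":0.0075,"y":0,"z":0,"ax":0,"ay":0,"az":0,"claw":1},{"x":0.01,"y":0,"z":0,"ax":0,"ay":0,"az":0,"claw":1},{"x":0.0125,"y":0,"z":0,"ax":0,"ay":0,"az":0,"claw":1}]'
```

```text
time: 14.67
ee_pos: [0.538, 0.2891, 0.1066]
eef_rot: [0.995, 0.102, 0.0, -0.0]
ft_force: [-4.7, 2.3, 0.5]
width: 0.0007
time: 15.08
ee_pos: [0.5503, 0.2916, 0.1066]
eef_rot: [0.995, 0.102, 0.0, -0.0]
ft_force: [-4.8, 2.5, 0.2]
width: 0.0003
time: 15.5
ee_pos: [0.5621, 0.2941, 0.1066]
eef_rot: [0.995, 0.102, -0.0, 0.0]
ft_force: [-7.3, 1.9, 1.6]
width: 0.0005
time: 15.92
ee_pos: [0.5742, 0.2969, 0.1066]
eef_rot: [0.995, 0.103, -0.0, -0.0]
ft_force: [-7.2, 2.5, 2.3]
width: 0.001
time: 16.33
ee_pos: [0.5864, 0.2995, 0.1066]
eef_rot: [0.995, 0.103, -0.0, -0.0]
ft_force: [-6.8, 2.2, 1.8]
width: 0.0006
```

Cassette in tow (about 7 N), roughly 15 mm to go. One more 10 mm step, then 5 mm finer.

```bash
python3 -m crank '[{"x":0.002,"y":0,"z":0,"ax":0,"ay":0,"az":0,"claw":1},{"x":0.004,"y":0,"z":0,"ax":0,"ay":0,"az":0,"claw":1},{"x":0.006,"y":0,"z":0,"ax":0,"ay":0,"az":0,"claw":1},{"x":0.008,"y":0,"z":0,"ax":0,"ay":0,"az":0,"claw":1},{"x":0.01,"y":0,"z":0,"ax":0,"ay":0,"az":0,"claw":1}]' &&
python3 -m crank '[{"x":0.001,"y":0,"z":0,"ax":0,"ay":0,"az":0,"claw":1},{"x":0.002,"y":0,"z":0,"ax":0,"ay":0,"az":0,"claw":1},{"x":0.003,"y":0,"z":0,"ax":0,"ay":0,"az":0,"claw":1},{"x":0.004,"y":0,"z":0,"ax":0,"ay":0,"az":0,"claw":1},{"x":0.004,"y":0,"z":0,"ax":0,"ay":0,"az":0,"claw":1}]'
```

```text
time: 16.75
ee_pos: [0.5962, 0.3016, 0.1066]
eef_rot: [0.995, 0.103, -0.0, -0.0]
ft_force: [-6.9, 2.9, 2.2]
width: 0.0005
time: 17.17
ee_pos: [0.6005, 0.3022, 0.1065]
eef_rot: [0.995, 0.102, 0.0, -0.0]
ft_force: [-4.4, 2.1, 0.4]
width: 0.0003
```

```bash
python3 -m crank '[{"x":0.0006,"y":0,"z":0,"ax":0,"ay":0,"az":0,"claw":1},{"x":0.0012,"y":0,"z":0,"ax":0,"ay":0,"az":0,"claw":1},{"x":0.0018,"y":0,"z":0,"ax":0,"ay":0,"az":0,"claw":1},{"x":0.0024,"y":0,"z":0,"ax":0,"ay":0,"az":0,"claw":1},{"x":0.003,"y":0,"z":0,"ax":0,"ay":0,"az":0,"claw":1}]'
```

```text
time: 17.58
ee_pos: [0.6032, 0.3027, 0.1066]
eef_rot: [0.995, 0.102, -0.0, 0.0]
ft_force: [-6.4, 1.5, 1.4]
width: 0.0007
```

```bash
python3 -m crank '[{"x":0.0005,"y":0,"z":0,"ax":0,"ay":0,"az":0,"claw":1},{"x":0.001,"y":0,"z":0,"ax":0,"ay":0,"az":0,"claw":1},{"x":0.0015,"y":0,"z":0,"ax":0,"ay":0,"az":0,"claw":1},{"x":0.002,"y":0,"z":0,"ax":0,"ay":0,"az":0,"claw":1},{"x":0.002,"y":0,"z":0,"ax":0,"ay":0,"az":0,"claw":1}]'
```

```text
time: 18.0
ee_pos: [0.6053, 0.3032, 0.1066]
eef_rot: [0.995, 0.102, 0.0, -0.0]
ft_force: [-5.2, 2.4, 0.2]
width: 0.0007
```

```bash
python3 -m crank '[{"x":0.0005,"y":0,"z":0,"ax":0,"ay":0,"az":0,"claw":1},{"x":0.001,"y":0,"z":0,"ax":0,"ay":0,"az":0,"claw":1},{"x":0.0015,"y":0,"z":0,"ax":0,"ay":0,"az":0,"claw":1},{"x":0.002,"y":0,"z":0,"ax":0,"ay":0,"az":0,"claw":1},{"x":0.002,"y":0,"z":0,"ax":0,"ay":0,"az":0,"claw":1}]'
```

```text
time: 18.42
ee_pos: [0.6071, 0.3036, 0.1066]
eef_rot: [0.995, 0.102, -0.0, -0.0]
ft_force: [-6.2, 2.2, 1.3]
width: 0.0002
```

```bash
python3 -m crank '[{"x":0.0005,"y":0,"z":0,"ax":0,"ay":0,"az":0,"claw":1},{"x":0.001,"y":0,"z":0,"ax":0,"ay":0,"az":0,"claw":1},{"x":0.0015,"y":0,"z":0,"ax":0,"ay":0,"az":0,"claw":1},{"x":0.002,"y":0,"z":0,"ax":0,"ay":0,"az":0,"claw":1},{"x":0.002,"y":0,"z":0,"ax":0,"ay":0,"az":0,"claw":1}]'
```

```text
time: 18.83
ee_pos: [0.6078, 0.3037, 0.1065]
eef_rot: [0.995, 0.103, -0.001, 0.0]
ft_force: [-11.8, -1.2, 6.1]
width: 0.0
```

Run:
```python
from h import *
import pickle
c=camera('wrist'); pickle.dump(c,open('w4.pkl','wb')); d=camera('side'); s=camera('scene'); 
a=cv2.resize(c['color'][0:250,180:460],(400,357)); b=cv2.resize(s['color'][95:215,350:480],(400,369),interpolation=cv2.INTER_CUBIC)[:357]; e=cv2.resize(d['color'][100:220,210:340],(400,369),interpolation=cv2.INTER_CUBIC)[:243]
b2=cv2.resize(s['color'][:,100:620],(400,243))
cv2.imwrite('pics/chk.png',np.vstack([np.hstack([a,b]),np.hstack([e,b2])]))
```

```text
(no output)
```

View pics/chk.png

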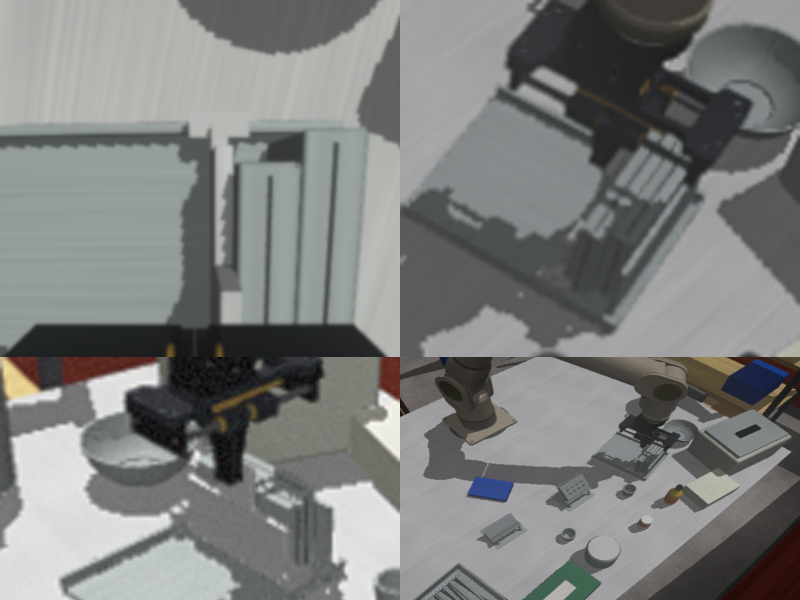

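The wrist half shows tab, cassette and twin back to back, all upright and parallel. The scene half shows the blue look-alike and the small cassette untouched. Force rose to 11.8 N as the motion stalled. A last 0.6 mm nudge will confirm it is hard up against the wall, then I back off.

```bash
python3 -m crank '[{"x":0.0002,"y":0,"z":0,"ax":0,"ay":0,"az":0,"claw":1},{"x":0.0004,"y":0,"z":0,"ax":0,"ay":0,"az":0,"claw":1},{"x":0.0006,"y":0,"z":0,"ax":0,"ay":0,"az":0,"claw":1},{"x":0.0006,"y":0,"z":0,"ax":0,"ay":0,"az":0,"claw":1},{"x":0.0006,"y":0,"z":0,"ax":0,"ay":0,"az":0,"claw":1}]' &&
python3 -m crank '[{"x":-0.003,"y":0,"z":0,"ax":0,"ay":0,"az":0,"claw":1},{"x":-0.006,"y":0,"z":0,"ax":0,"ay":0,"az":0,"claw":1},{"x":-0.012,"y":0,"z":0,"ax":0,"ay":0,"az":0,"claw":1},{"x":-0.02,"y":0,"z":0,"ax":0,"ay":0,"az":0,"claw":1},{"x":-0.03,"y":0,"z":0,"ax":0,"ay":0,"az":0,"claw":1}]' &&
python3 -m crank '[{"x":0,"y":0,"z":-0.02,"ax":0,"ay":0,"az":0,"claw":1},{"x":0,"y":0,"z":-0.04,"ax":0,"ay":0,"az":0,"claw":1},{"x":0,"y":0,"z":-0.06,"ax":0,"ay":0,"az":0,"claw":1},{"x":0,"y":0,"z":-0.08,"ax":0,"ay":0,"az":0,"claw":1},{"x":0,"y":0,"z":-0.1,"ax":0,"ay":0,"az":0,"claw":1}]' &&
python3 -m crank '[{"x":-0.02,"y":0.02,"z":0,"ax":0,"ay":0,"az":0,"claw":1},{"x":-0.03,"y":0.04,"z":0,"ax":0,"ay":0,"az":0,"claw":1},{"x":-0.03,"y":0.04,"z":0,"ax":0,"ay":0,"az":0,"claw":1},{"x":-0.03,"y":0.04,"z":0,"ax":0,"ay":0,"az":0,"claw":1},{"x":-0.03,"y":0.04,"z":0,"ax":0,"ay":0,"az":0,"claw":1}]'
python3 - <<'E'
from h import *
c=camera('wrist'); s=camera('scene')
a=cv2.resize(c['color'][0:250,200:520],(768,600),interpolation=cv2.INTER_CUBIC)
b=cv2.resize(s['color'][110:210,360:470],(300,273),interpolation=cv2.INTER_CUBIC); a[-273:,:300]=b
cv2.imwrite('pics/fin.png',a); import pickle; pickle.dump(c,open('w5.pkl','wb')); print(r.read_state()['ee_pos'])
E
```

```text
time: 19.4
ee_pos: [0.6079, 0.3037, 0.1066]
eef_rot: [0.995, 0.103, -0.002, 0.001]
ft_force: [-16.3, -2.5, 8.1]
width: 0.0006
time: 19.82
ee_pos: [0.5806, 0.2969, 0.1067]
eef_rot: [0.995, 0.102, 0.001, 0.0]
ft_force: [-0.2, 0.3, -0.5]
width: 0.0004
time: 20.23
ee_pos: [0.5804, 0.2971, 0.2079]
eef_rot: [0.995, 0.102, 0.001, 0.0]
ft_force: [1.5, -0.4, 0.4]
width: 0.0007
time: 20.65
ee_pos: [0.5593, 0.2524, 0.2069]
eef_rot: [0.995, 0.102, 0.001, 0.0]
ft_force: [-0.2, 0.6, 0.4]
width: 0.0004
[0.55916709 0.25305568 0.20663132]
```

View pics/fin.png

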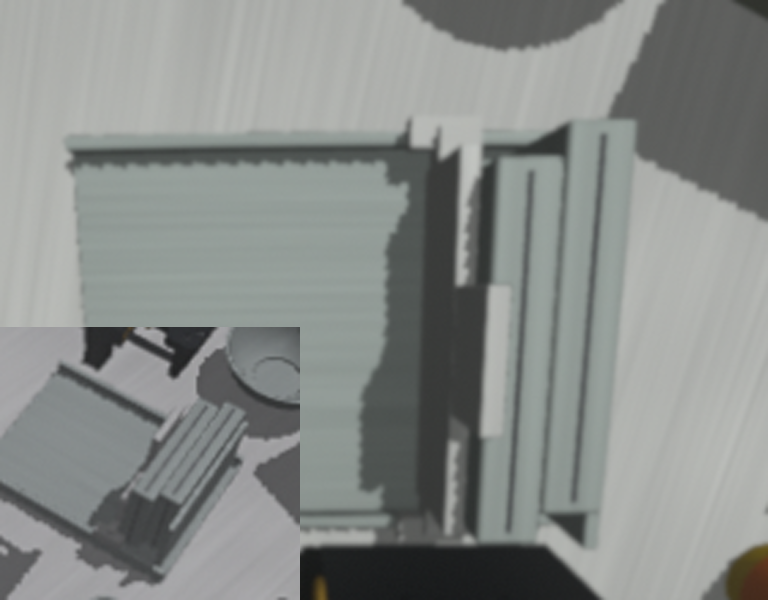

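The stop stalled at 16 N with no further travel. After withdrawing, both cassettes stand upright and face to face between the stop and the end wall, and the robot is clear. Handing in.

```bash
python3 -c "
from h import *
c=camera('wrist')
B=onz(c,[(200+510/2.4,285/2.4)],.122)[0]; T=onz(c,[(200+604/2.4,285/2.4)],.096)[0]
a=np.radians(12); print('tab front to twin mid (expect ~.036)',(T-B)[:2]@[np.cos(a),np.sin(a)])
print(close_job())"
```

```text
tab front to twin mid (expect ~.036) 0.04132692373035573
the job is handed in; nothing more can be done
None
```

I lifted the larger cassette off its stand, stood it on its long edge in the rack at about 5 N contact force and let go. I then withdrew and pushed the stop's tab slowly until both cassettes were tight against the end wall. The job is handed in; the clock was at about 21 s.

- **Snug:** the push force rose from about 7 N to 16 N and the stop would go no further.
- **Upright and in contact:** the last wrist and scene pictures show both cassettes standing face to face between the stop and the wall. The robot was clear of everything. The new cassette sits about 10 mm off its neighbour along its length.
- **Other things:** after the push, the scene picture showed the smaller cassette and the blue look-alike where they were.
- **One check disagreed:** the final distance from tab front to the middle of the second cassette came out at 41 mm, where about 36 mm was expected. I think I read the seam about 5 px too far right at that row; corrected by eye it gives about 36–37 mm, but I did not re-measure.

My first move command was refused because rows were missing keys. Nothing moved, and I retyped them.

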